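Stop the small lathe and feel the turned ball

ROBOT

A 7-joint arm with a two-finger parallel gripper is mounted at the origin on the work surface. World frame = base frame: x ahead of the robot, y to its left, z up, the work surface at z = 0. Lengths are in m, angles in rad, forces in N, time in s.
With the tool pointing down it reaches from about 0.35 to 0.9 m from the base axis. Payload 19.9 kg.
Tool frame: the origin (TCP) lies at the very end of the fingers, on their centre line; the grasp point (between the pads) lies behind it (ctrl.grip_point_offset is the z of the grasp point in the tool frame, in m); z points along the fingers, y is the direction in which the jaws open and shut (so a half turn about z gives the same grasp; the last joint's range is limited). The gripper opens to 94 mm and grips with 3 to 60 N. Pads are 16 mm wide; open, the fingers measure 119 mm over their backs; the gripper's body (75 mm by 177 mm) begins 78 mm behind the grasp point.
Start: joints at [1.129, 0.417, -0.01, 1.614, 0.005, 1.111, -0.053], TCP at [0.244, -0.575, 0.205] pointing down, gripper open.
Joint ranges: [-2.81, 2.81], [-0.39, 2.02], [-1.27, 1.25], [0.06, 2.57], [-1.19, 4.33], [0.19, 2], [-2.82, 2.82]. Speed limits (rad/s): [1.89, 1.89, 2.39, 2.39, 3.01, 3.01, 3.01].

INTERFACE

Orientations are given as [roll, pitch, yaw] about the fixed x, y, z axes, in that order (R = Rz(yaw) Ry(pitch) Rx(roll)).
In Python, from bench import ctrl gives the robot as it stands.
- The arm moves only by the shell command python3 -m crank 'ROWS'. ROWS is text: rows parted by semicolons, each of 7 numbers parted by spaces: the shift along the tool's x, y, z in units of 0.5 m (1.0 is 0.5 m), then the turn, a rotation vector about the tool's x, y, z in units of 120 degrees (1.0 is 120 degrees), then the closure, from 0 (fully open) to 1 (shut). A call has exactly 10 rows; each row is the pose to reach, as a shift and turn from the pose commanded when the call began, along the tool's axes at that moment; what a row does not reach only later rows make up. A row lasts 1/10 s, in which the tool goes at most 50 mm and 8.59 degrees, less where a joint would pass 70% of its speed; a pose out of reach is approached as far as the arm can. A call with a number of a shift or a turn outside -1 to 1 is refused whole. A call with a gripper value outside its range is refused whole. The fingers move at their own pace and stop on an object; the grip force is fixed at half the most. Time passes only in rows, so rows that repeat a pose let the fingers close, or fill a call up. It gives the time, the measured TCP pose, the force and the opening at its end, in the units of the state.
- ctrl.observe(): the state, without advancing time (a new reading comes with each control period).
- ctrl.snapshot(name): name is "scene" or "top" or "wrist"; returns a dict with "frame" (400x640x3 uint8, red, green, blue), "depth" (400x640 float32, m along the optical axis (not along the pixel's ray), 0 where there is no reading), "intrinsics" (3x3 intrinsics, pixels), "position" and "orientation" of the camera in the world; the wrist camera has in their place "hand_eye" (4x4, takes a point from camera to tool coordinates, whose origin is the TCP and whose axes are the flange's). Camera axes: x right, y up, looking along -z (the intrinsics and any distortion apply to the point x, -y, -z); pixel columns grow to the right and rows downward; lengths in m; the calibration is good to about 2 mm. A picture is of the moment at which its call begins: read the wrist's pose just before it.
- ctrl.sign_off(): hands the job in, once; it reports no verdict.
The state is a dict: "time": time; "q": joint angles; "joint_velocities": joint speeds; "effort": joint torques, N m; "eef_pos": TCP position; "ee_rot": TCP orientation; "ft_force": force on the tool from outside, world axes, zero at the start; "torque": the same for the moment, N m; "grip_width": opening from 0.0 (shut) to 1.0 (fully open).
Only numpy, scipy, OpenCV 4.12 (cv2) and the standard library are available. Lean on these libraries where they do the work, as an engineer would, in place of code of your own. Each camera call takes 0.05 s, during which the arm holds its last target. There are 200 camera calls.

TASK

Stop the small wood lathe: with the fingertips press the wide mushroom-headed button on the grey switch box all the way down and let it come up again. Then touch the top of the ball-shaped bead on the lathe's mandrel lightly with the fingertips, as if to feel whether it is smooth, and withdraw well clear. Leave the other buttons, the other two beads and the loose things on the bench alone, and do not pinch or grip anything.

Things in the scene. Friction and masses are not known exactly. Their poses are not given: they have to be found in the camera images.
- mushroom_button (a joint): The wide mushroom-headed push button on the switch box: round black head 40 mm across (flat middle about 28 mm across) on a 22 mm stem. Value is how far it is pressed down, 0 = up, 0.006 m = fully down. It starts to move at about 1.2 N, is fully down at about 5 N and springs back.
- mushroom_button_top (a point): Centre of the mushroom head's top, 24 mm above the switch box's top face (74 mm above the bench); moves down with it. z up.
- small_button (a joint): Small round black button, 18 mm across; value in m pressed, 0 = up. To be left alone. The three buttons stand in one row along the switch box, 60 mm apart, in any order.
- small_button_top (a point): Centre of the small round button's top, 16 mm above the switch box's top face.
- square_button (a joint): Square black button, 22 mm wide; value in m pressed, 0 = up. To be left alone.
- square_button_top (a point): Centre of the square button's top, 16 mm above the switch box's top face.
- switch_box: Grey switch box fixed to the bench, 200 (x) by 85 (y) by 50 (high) mm; origin at the centre of its underside, x along the row of buttons, z up.
- lathe: Small lathe fixed on a plywood board 170 (x) by 400 (y) by 12 mm; origin at the centre of the board's underside, on the bench. The mandrel (9 mm steel bar) runs along its y axis, 75 mm above the bench. Headstock at the -y end (top 107 mm high, within y -185 to -95 mm), tailstock at the +y end (top 90 mm, from y 102 mm on). A tool rest stands 52 mm to the -x side of the mandrel, top 72 mm high.
- ball_bead: The ball-shaped bead of pale wood on the mandrel, 40 mm in diameter; origin at its centre, 75 mm above the bench, so its top is at 95 mm. y along the mandrel, z up. The slender mandrel gives under it: it sinks about 1 mm per 2 N, 6 mm at most. The three beads sit 55 mm apart on the mandrel, in any order.
- wheel_bead: Thin wheel-shaped bead of the same wood, 40 mm in diameter, 12 mm long on the mandrel; origin at its centre. Not to be touched.
- reel_bead: Reel-shaped bead of the same wood (cylinder with a waist), 40 mm in diameter, 36 mm long on the mandrel; origin at its centre. Not to be touched.
- gouge_a: Loose turning gouge lying on the bench, dark wooden handle 110 mm long and 26 mm thick, blade 80 mm; origin under the joint of handle and blade, x towards the blade tip. Leave alone.
- gouge_b: Loose turning gouge like the first, blade 100 mm. Leave alone.
- chuck_key: Loose steel T-shaped chuck key, 50 by 50 by 12 mm, lying on the lathe's board; origin under the cross bar's middle. Leave alone.
- blank: Loose square wooden blank 30 by 120 by 30 mm; origin under its centre. Leave alone.
- spare_knob: Loose turned wooden knob, 38 mm wide, 45 mm high, standing; origin under its centre. Leave alone.
- wax_tin: Loose round metal tin, 68 mm across, 50 mm high; origin under its centre. Leave alone.
- sanding_block: Loose cork block 45 by 80 by 30 mm; origin under its centre. Leave alone.

How it is judged:
By the outcome, as a careful person would: the job done as asked, in the order asked, and still so for the second after the job is handed in, with the robot touching nothing.
It also fails if it takes over 48 s, if anything falls off the work surface, if the arm or the gripper's body presses on something with over 40 N, if the wrist force passes 120 N, or if a joint passes its speed limit or range.

## Working session

There is one attempt and no reset: what is moved stays moved. The work goes in short steps, Python scripts to look and compute and a shell command to move; the robot and the scene stay as the last step left them, time stands still between calls to the robot, and variables do not carry over. Pictures are saved under pics/ and viewed, about 8 in all and at most 12, crops included, and the job is handed in when it is done.

```bash
mkdir -p pics; ls; cat > h.py <<'E'
import numpy as np, cv2
from scipy.spatial.transform import Rotation as R
from bench import ctrl
def rot(o):
    o=np.array(o,float)
    if o.shape==(3,3): return o
    return R.from_euler('xyz',o).as_matrix() if o.size==3 else R.from_quat(o).as_matrix()
def cloud(s):
    d=s['depth'];K=np.array(s['intrinsics']);v,u=np.mgrid[:d.shape[0],:d.shape[1]]
    p=np.stack([(u-K[0,2])/K[0,0]*d,-(v-K[1,2])/K[1,1]*d,-d],-1)
    return p@rot(s['orientation']).T+np.array(s['position'])
E
python3 - <<'E'
from h import *
print(ctrl.observe())
for n in ("top","scene"):
    s=ctrl.snapshot(n); print(n,{k:v for k,v in s.items() if k not in('frame','depth')})
    cv2.imwrite(f'pics/{n}1.png',s['frame'][:,:,::-1]); np.savez(n+'.npz',P=cloud(s),f=s['frame'],d=s['depth'])
E
```

```text
pics
{'time': 0.0, 'q': array([ 1.12847917,  0.41800489, -0.01028988,  1.61417135,  0.00470229,
        1.11071825, -0.05302224]), 'joint_velocities': array([-0.00096843,  0.00110926, -0.00094484, -0.00013514,  0.00058064,
       -0.00095564, -0.00108159]), 'effort': array([ 4.41326411e-04, -8.51242018e+01,  6.38386309e-01, -4.25995588e+01,
       -4.88925492e-02,  1.85688370e-02,  2.06144665e-05]), 'eef_pos': array([ 0.24368531, -0.57511601,  0.20480726]), 'ee_rot': array([-3.14031838e+00,  1.01347566e-04,  4.00792233e-01]), 'ft_force': array([-0.76986879,  0.02941815,  0.30944774]), 'torque': array([0.03126385, 0.01440359, 0.01598563]), 'grip_width': 1.0007084537994053}
top {'intrinsics': array([[480.30433975,   0.        , 319.78207883],
       [  0.        , 480.30433975, 197.11320213],
       [  0.        ,   0.        ,   1.        ]]), 'position': array([ 0.38834939, -0.03806221,  1.09261156]), 'orientation': array([ 0.15739204,  0.00304883, -1.54360221])}
scene {'intrinsics': array([[519.61195095,   0.        , 311.88461635],
       [  0.        , 519.61195095, 203.01231985],
       [  0.        ,   0.        ,   1.        ]]), 'position': array([ 1.25128714, -0.25915153,  0.84935369]), 'orientation': array([ 0.76392276, -0.00767627,  1.24477133])}
```

View pics/top1.png

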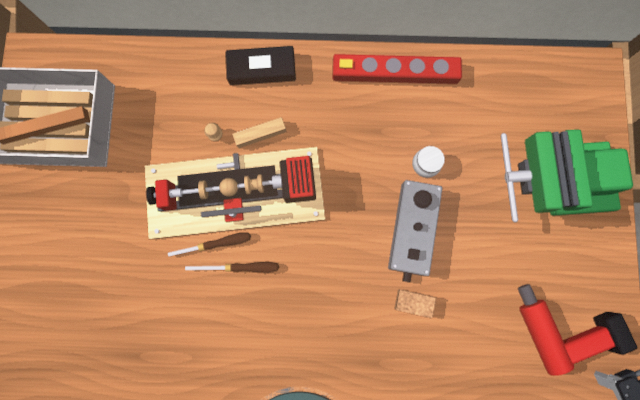

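View pics/scene1.png

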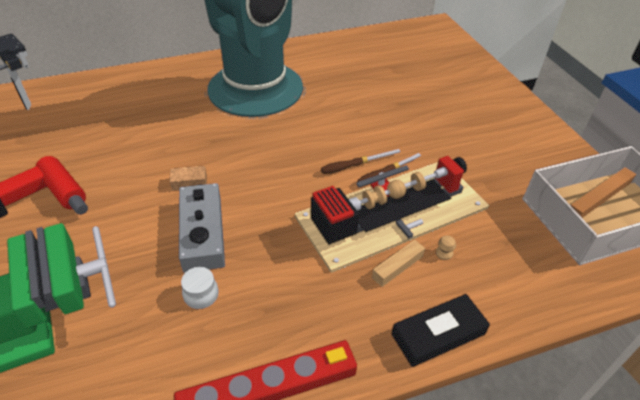

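The top view shows the mushroom button at about (423,199), with the small button at (418,227) and the square one at (414,254). The ball bead is at (229,188), between the wheel bead at (203,189) and the reel bead at (257,184). The scene view agrees: ball (398,188), mushroom (199,235).

```bash
python3 - <<'E'
from h import *
from scipy.optimize import least_squares
for n,mp,bp in (("top",(423,199),(229,188)),("scene",(199,235),(398,188))):
    P=np.load(n+'.npz')['P']; f=np.load(n+'.npz')['f'].astype(int)
    def near(p,r):
        v,u=np.mgrid[:400,:640]; m=(v-p[1])**2+(u-p[0])**2<r*r
        return P[m],f[m]
    q,_=near(mp,16); m=q[(q[:,2]>.066)&(q[:,2]<.082)]
    print(n,'mush n',len(m),'mean',m.mean(0),'mid',(m.min(0)+m.max(0))/2,'ext',np.ptp(m,axis=0))
    q,_=near(bp,10); b=q[(q[:,2]>.07)&(q[:,2]<.11)]
    s=least_squares(lambda c:np.linalg.norm(b-c,axis=1)-.02,b.mean(0)-[0,0,.015],loss='soft_l1',f_scale=.002)
    print(n,'ball n',len(b),s.x,'topz',b[:,2].max(),'rms',np.sqrt(np.mean(s.fun**2)))
    # bead & box axis
    if n=='top':
        for p in ((203,189),(257,184),(418,227),(414,254),(299,178),(165,194)): print(p,P[p[1],p[0]])
    q,_=near((418,227) if n=='top' else (200,225),60); g=q[(abs(q[:,2]-.05)<.006)]
    r=cv2.minAreaRect(g[:,:2].astype(np.float32)); print('box',r)
E
```

```text
top mush n 258 mean [ 0.55189043 -0.25081873  0.07208314] mid [ 0.55262926 -0.25121552  0.07240732] ext [0.03980946 0.03860881 0.01239555]
top ball n 266 [0.56637789 0.16726485 0.07499874] topz 0.09850034728893253 rms 0.0014803983028421524
(203, 189) [0.55744591 0.21635846 0.09403062]
(257, 184) [ 0.38834939 -0.03806221  1.09261156]
(418, 227) [ 0.49182129 -0.24225739  0.06743153]
(414, 254) [ 0.43411223 -0.23324195  0.06882908]
(299, 178) [0.58461561 0.01392273 0.10352737]
(165, 194) [0.5450022  0.29667392 0.09155736]
box ((0.5107113122940063, -0.24485254287719727), (0.08546485006809235, 0.23472200334072113), 81.08673095703125)
scene mush n 255 mean [ 0.55852095 -0.25325311  0.07168556] mid [ 0.55648189 -0.25327774  0.07163178] ext [0.03684174 0.03906646 0.0112048 ]
scene ball n 254 [0.56666396 0.1668063  0.07460901] topz 0.09699252008997439 rms 0.001784120756178719
box ((0.529361367225647, -0.24934440851211548), (0.08526356518268585, 0.2711559534072876), 81.0074691772461)
```

```bash
cat >> h.py <<'E'
def go(t,yaw=None):
    o=ctrl.observe(); M=rot(o['ee_rot']); d=M.T@(np.array(t)-o['eef_pos']); print('rows',d/.5, 'pos',o['eef_pos'],'rpy',o['ee_rot'],'F',o['ft_force'],o['time'])
E
python3 - <<'E'
from h import *
P=np.load('top.npz')['P'].reshape(-1,3)
a=np.array([.244,-.575]);
for b in ([.554,-.252],): 
    b=np.array(b);L=np.linalg.norm(b-a);e=(b-a)/L
    q=P[P[:,2]<.5]; t=(q[:,:2]-a)@e; w=abs((q[:,:2]-a)@[-e[1],e[0]])
    for k in np.arange(.1,L+.1,.05):
        m=(w<.12)&(abs(t-k)<.025); print(round(k,2),q[m,2].max().round(3))
q=P[(P[:,2]<.5)&(abs(P[:,0]-.56)<.15)]
for y in np.arange(-.25,.25,.05): m=abs(q[:,1]-y)<.025; print('y',round(y,2),q[m,2].max().round(3))
print(ctrl.grip_point_offset); go([.554,-.252,.13])
E
```

```text
0.1 0.062
0.15 0.058
0.2 0.007
0.25 0.007
0.3 0.11
0.35 0.07
0.4 0.071
0.45 0.079
0.5 0.056
y -0.25 0.079
y -0.2 0.069
y -0.15 0.008
y -0.1 0.007
y -0.05 0.018
y -0.0 0.112
y 0.05 0.112
y 0.1 0.099
y 0.15 0.099
y 0.2 0.097
-0.0188
rows [ 0.82352864 -0.35272323  0.15010626] pos [ 0.24374665 -0.57514227  0.20488778] rpy [-3.14048491e+00  7.30099371e-05  4.00900582e-01] F [-0.091614    0.12312389 -0.30086447] 0.1
```

```bash
python3 -m crank '.08 -.035 0 0 0 0 1;.16 -.07 0 0 0 0 1;.24 -.105 0 0 0 0 1;.32 -.14 0 0 0 0 1;.40 -.175 0 0 0 0 1;.48 -.21 0 0 0 0 1;.56 -.245 0 0 0 0 1;.64 -.28 0 0 0 0 1;.72 -.315 0 0 0 0 1;.824 -.353 .05 0 0 0 1' && python3 -m crank '0 0 .02 0 0 0 1;0 0 .04 0 0 0 1;0 0 .06 0 0 0 1;0 0 .08 0 0 0 1;0 0 .1 0 0 0 1;0 0 .1 0 0 0 1;0 0 .1 0 0 0 1;0 0 .1 0 0 0 1;0 0 .1 0 0 0 1;0 0 .1 0 0 0 1'; python3 - <<'E'
from h import *
go([.554,-.252,.1]); o=ctrl.observe(); s=ctrl.snapshot('wrist')
H=np.array(s['hand_eye']); print(H, o['grip_width'])
cv2.imwrite('pics/w1.png',s['frame'][:,:,::-1])
s['orientation']=np.eye(3); s['position']=np.zeros(3); c=cloud(s)
P=(c@H[:3,:3].T+H[:3,3])@rot(o['ee_rot']).T+o['eef_pos']; np.savez('w1.npz',P=P,d=s['depth'])
m=(s['depth']>0)&(P[...,2]>.066)&(P[...,2]<.08)&(np.hypot(P[...,0]-.554,P[...,1]+.252)<.03)
q=P[m]; print(len(q),q.mean(0) if len(q) else 0,(q.min(0)+q.max(0))/2 if len(q) else 0, np.ptp(q,axis=0) if len(q) else 0)
E
```

```text
time: 1.1
eef_pos: [0.5491, -0.258, 0.1867]
ee_rot: [3.139, -0.002, 0.4]
ft_force: [0.2, -1.1, 0.2]
grip_width: 0.185
time: 2.1
eef_pos: [0.5473, -0.2589, 0.1352]
ee_rot: [3.141, -0.0, 0.401]
ft_force: [-0.6, -0.1, -0.9]
grip_width: 0.003
rows [ 0.01770013 -0.00758538  0.07038411] pos [ 0.54731639 -0.25893861  0.13519054] rpy [ 3.14126381e+00 -3.11813043e-04  4.00794862e-01] F [-0.56282084 -0.05252114 -0.88187394] 2.1
[[-4.10972633e-04  9.65711584e-01  2.59616962e-01  7.50498496e-02]
 [ 9.99999386e-01  6.64136000e-04 -8.87428336e-04  2.53257969e-05]
 [-1.02942079e-03  2.59616438e-01 -9.65711264e-01 -1.79517614e-01]
 [ 0.00000000e+00  0.00000000e+00  0.00000000e+00  1.00000000e+00]] 0.002892304365445919
2052 [ 0.55543674 -0.25138722  0.07216537] [ 0.55403337 -0.25198928  0.070801  ] [0.03916822 0.03927178 0.00959586]
```

View pics/w1.png

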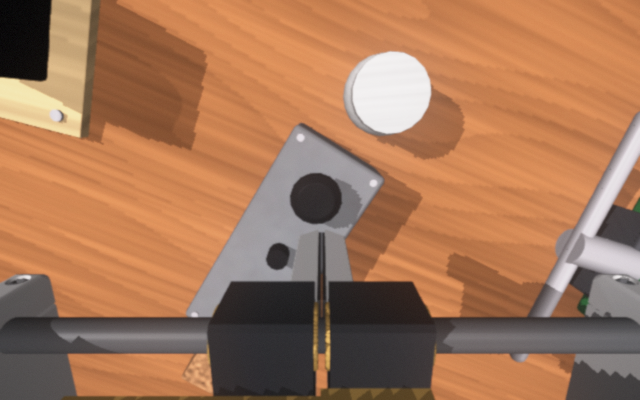

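The wrist view shows the fingers shut and just short of the mushroom at (316,198). Its depth gives a button centre of (0.554,-0.252), which matches the other cameras. I'll line up and go down to 8 mm above it.

```bash
python3 -m crank '.018 -.0076 .0 0 0 0 1;.018 -.0076 .02 0 0 0 1;.018 -.0076 .04 0 0 0 1;.018 -.0076 .06 0 0 0 1;.018 -.0076 .08 0 0 0 1;.018 -.0076 .1 0 0 0 1;.018 -.0076 .106 0 0 0 1;.018 -.0076 .106 0 0 0 1;.018 -.0076 .106 0 0 0 1;.018 -.0076 .106 0 0 0 1'; python3 -c "
from h import *
go([.554,-.252,.074])"
```

```text
time: 3.15
eef_pos: [0.5542, -0.252, 0.0823]
ee_rot: [3.141, -0.0, 0.401]
ft_force: [0.6, 0.2, -0.3]
grip_width: 0.004
rows [-0.00040665 -0.00017921  0.01661277] pos [ 0.55421712 -0.25200104  0.08230652] rpy [ 3.14111673e+00 -4.58342033e-04  4.00724847e-01] F [ 0.59781206  0.20340311 -0.27299411] 3.15
```

```bash
python3 -m crank '0 0 .005 0 0 0 1;0 0 .01 0 0 0 1;0 0 .015 0 0 0 1;0 0 .019 0 0 0 1;0 0 .022 0 0 0 1;0 0 .025 0 0 0 1;0 0 .028 0 0 0 1;0 0 .028 0 0 0 1;0 0 .028 0 0 0 1;0 0 .028 0 0 0 1'
```

```text
time: 4.15
eef_pos: [0.554, -0.2519, 0.068]
ee_rot: [3.142, -0.0, 0.401]
ft_force: [-1.0, 0.9, 5.4]
grip_width: 0.002
```

```bash
python3 -m crank '0 0 .001 0 0 0 1;0 0 .002 0 0 0 1;0 0 .003 0 0 0 1;0 0 .004 0 0 0 1;0 0 .004 0 0 0 1;0 0 .004 0 0 0 1;0 0 .004 0 0 0 1;0 0 .004 0 0 0 1;0 0 .004 0 0 0 1;0 0 .004 0 0 0 1'
```

```text
time: 5.15
eef_pos: [0.5543, -0.252, 0.0673]
ee_rot: [3.141, -0.0, 0.401]
ft_force: [-9.3, 3.2, 26.3]
grip_width: 0.005
```

The force climbed to 26 N with almost no further travel, so the button is on its stop. I'll lift off and cross over to the lathe.

```bash
python3 -m crank '0 0 -.01 0 0 0 1;0 0 -.03 0 0 0 1;0 0 -.07 0 0 0 1;0 0 -.12 0 0 0 1;0 0 -.18 0 0 0 1;0 0 -.24 0 0 0 1;0 0 -.26 0 0 0 1;0 0 -.26 0 0 0 1;0 0 -.26 0 0 0 1;0 0 -.26 0 0 0 1'; python3 - <<'E'
from h import *
go([.5665,.167,.195]); o=ctrl.observe(); s=ctrl.snapshot('wrist')
H=np.array(s['hand_eye'])
s['orientation']=np.eye(3); s['position']=np.zeros(3); c=cloud(s)
P=(c@H[:3,:3].T+H[:3,3])@rot(o['ee_rot']).T+o['eef_pos']
m=(s['depth']>0)&(P[...,2]<.09)&(np.hypot(P[...,0]-.554,P[...,1]+.252)<.012); print('mush z',np.median(P[m],axis=0))
m=np.load('w1.npz'); Q=m['P']; k=(m['d']>0)&(Q[...,2]<.09)&(np.hypot(Q[...,0]-.554,Q[...,1]+.252)<.012); print('before',np.median(Q[k],axis=0))
E
```

```text
time: 6.15
eef_pos: [0.5534, -0.2516, 0.1944]
ee_rot: [-3.14, 0.001, 0.401]
ft_force: [-0.4, 0.4, -0.8]
grip_width: 0.006
rows [ 3.50852684e-01 -7.60653658e-01 -4.03141990e-04] pos [ 0.55335442 -0.25162851  0.19444995] rpy [-3.14001319e+00  1.43784095e-03  4.00782908e-01] F [-0.42475036  0.40322592 -0.75488352] 6.15
mush z [ 0.55421956 -0.25189804  0.0737431 ]
before [ 0.5541318  -0.25185344  0.07376049]
```

The button is back up at 73.7 mm, the same as before the press.

```bash
python3 -m crank '.035 -.076 0 0 0 0 1;.07 -.152 0 0 0 0 1;.105 -.228 0 0 0 0 1;.14 -.304 0 0 0 0 1;.175 -.38 0 0 0 0 1;.21 -.456 0 0 0 0 1;.245 -.532 0 0 0 0 1;.28 -.608 0 0 0 0 1;.315 -.684 0 0 0 0 1;.351 -.76 0 0 0 0 1' && python3 -m crank '0 0 0 0 0 0 1;0 0 .02 0 0 0 1;0 0 .04 0 0 0 1;0 0 .06 0 0 0 1;0 0 .06 0 0 0 1;0 0 .06 0 0 0 1;0 0 .06 0 0 0 1;0 0 .06 0 0 0 1;0 0 .06 0 0 0 1;0 0 .06 0 0 0 1'; python3 - <<'E'
from h import *
from scipy.optimize import least_squares
go([.5665,.167,.105]); o=ctrl.observe(); s=ctrl.snapshot('wrist')
H=np.array(s['hand_eye'])
cv2.imwrite('pics/w2.png',s['frame'][:,:,::-1])
s['orientation']=np.eye(3); s['position']=np.zeros(3); c=cloud(s)
P=(c@H[:3,:3].T+H[:3,3])@rot(o['ee_rot']).T+o['eef_pos']; np.savez('w2.npz',P=P,d=s['depth'])
m=(s['depth']>0)&(P[...,2]>.081)&(P[...,2]<.1)&(np.hypot(P[...,0]-.5665,P[...,1]-.167)<.023)
b=P[m]; print(len(b),o['grip_width'])
f=least_squares(lambda c:np.linalg.norm(b-c,axis=1)-.02,[.5665,.167,.075],loss='soft_l1',f_scale=.001); print(f.x,np.sqrt(np.mean(f.fun**2)))
E
```

```text
time: 7.2
eef_pos: [0.5668, 0.168, 0.1951]
ee_rot: [-3.141, 0.001, 0.401]
ft_force: [0.9, -0.7, 0.1]
grip_width: 0.003
time: 8.2
eef_pos: [0.5674, 0.1665, 0.1661]
ee_rot: [3.142, -0.0, 0.401]
ft_force: [-1.1, -0.6, 0.3]
grip_width: 0.006
rows [-0.00125866 -0.00161736  0.12213742] pos [0.56737898 0.16649663 0.16606891] rpy [ 3.14155589e+00 -2.68980682e-04  4.00834998e-01] F [-1.147059   -0.5834831   0.25942327] 8.2
1616 0.005561440203399265
[0.56659327 0.16739239 0.07498479] 0.0005352386534130356
```

View pics/w2.png

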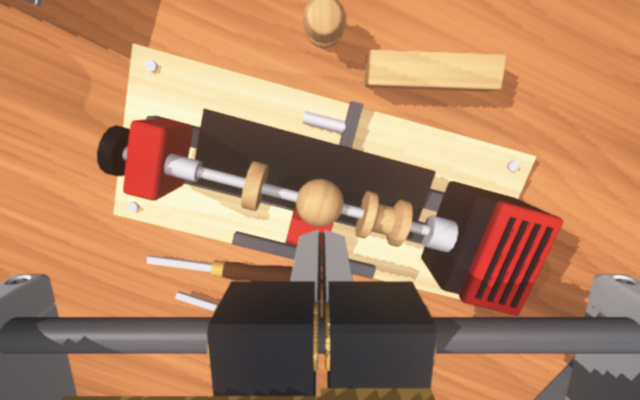

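The wrist view shows the ball at (320,202), with the wheel at (255,186) and the reel at (388,217). The sphere fit gives a centre of (0.5666, 0.1674, 0.0750) with 0.5 mm rms. I'll lower towards it.

```bash
python3 -m crank '-.0012 -.0018 .02 0 0 0 1;-.0012 -.0018 .04 0 0 0 1;-.0012 -.0018 .06 0 0 0 1;-.0012 -.0018 .08 0 0 0 1;-.0012 -.0018 .1 0 0 0 1;-.0012 -.0018 .115 0 0 0 1;-.0012 -.0018 .128 0 0 0 1;-.0012 -.0018 .128 0 0 0 1;-.0012 -.0018 .128 0 0 0 1;-.0012 -.0018 .128 0 0 0 1'; python3 -c "
from h import *
go([.5666,.1674,.095])"
```

```text
time: 9.25
eef_pos: [0.5667, 0.1672, 0.1023]
ee_rot: [3.142, -0.001, 0.401]
ft_force: [-0.1, -0.8, 0.3]
grip_width: 0.003
rows [ 5.33830966e-06 -4.52255727e-04  1.46537407e-02] pos [0.566681   0.16718889 0.10232687] rpy [ 3.14157217e+00 -6.97309195e-04  4.00770041e-01] F [-0.09679371 -0.82585095  0.29192411] 9.25
```

```bash
python3 -m crank '0 0 .003 0 0 0 1;0 0 .006 0 0 0 1;0 0 .009 0 0 0 1;0 0 .011 0 0 0 1;0 0 .013 0 0 0 1;0 0 .015 0 0 0 1;0 0 .0165 0 0 0 1;0 0 .0165 0 0 0 1;0 0 .0165 0 0 0 1;0 0 .0165 0 0 0 1'; python3 -c "
from h import *
import time
print(ctrl.observe()['ft_force'],ctrl.observe()['eef_pos'])"
```

```text
time: 10.25
eef_pos: [0.5664, 0.1671, 0.0937]
ee_rot: [-3.142, -0.0, 0.401]
ft_force: [-0.6, -0.0, 2.5]
grip_width: 0.005
[-0.59093616 -0.027405    2.48017845] [0.56641423 0.16712069 0.09369912]
```

```bash
python3 -m crank '0 0 0 0 0 0 1;0 0 0 0 0 0 1;0 0 0 0 0 0 1;0 0 0 0 0 0 1;0 0 0 0 0 0 1;0 0 0 0 0 0 1;0 0 0 0 0 0 1;0 0 0 0 0 0 1;0 0 0 0 0 0 1;0 0 0 0 0 0 1'; python3 -m crank '0 0 -.01 0 0 0 1;0 0 -.03 0 0 0 1;0 0 -.07 0 0 0 1;0 0 -.13 0 0 0 1;0 0 -.2 0 0 0 1;0 0 -.27 0 0 0 1;0 0 -.34 0 0 0 1;0 0 -.36 0 0 0 1;0 0 -.36 0 0 0 1;0 0 -.36 0 0 0 1'; python3 - <<'E'
from h import *
for n in ('top','scene'):
    s=ctrl.snapshot(n); z=np.load(n+'.npz'); P=cloud(s); D=abs(P-z['P']).max(-1); 
    m=(s['depth']>0)&(z['d']>0)&(P[...,2]<.13)&(z['P'][...,2]<.13)&(np.linalg.norm(P-z['P'],axis=-1)>.012)
    print(n,m.sum(),z['P'][m][:12].round(2).tolist())
    cv2.imwrite(f'pics/{n}2.png',s['frame'][:,:,::-1])
print(ctrl.observe()['eef_pos'],ctrl.observe()['joint_velocities'].round(3))
E
```

```text
time: 11.25
eef_pos: [0.5664, 0.1671, 0.0936]
ee_rot: [-3.142, -0.0, 0.401]
ft_force: [-0.3, -0.4, 2.2]
grip_width: 0.002
time: 12.25
eef_pos: [0.566, 0.1669, 0.2728]
ee_rot: [-3.141, 0.001, 0.401]
ft_force: [-0.3, 0.5, -0.7]
grip_width: 0.003
top 2422 [[1.32, 0.95, -0.48], [1.32, 0.93, -0.49], [1.33, 0.91, -0.49], [1.32, 0.9, -0.48], [1.33, 0.89, -0.49], [1.32, 0.86, -0.47], [1.32, 0.8, -0.47], [1.32, 0.67, -0.46], [1.32, 0.64, -0.46], [1.33, 0.64, -0.47], [1.32, 0.61, -0.46], [1.33, 0.55, -0.47]]
scene 8953 [[-0.49, -0.58, 0.12], [-0.48, -0.56, 0.13], [-0.48, -0.49, 0.12], [-0.49, -0.48, 0.11], [-0.48, -0.47, 0.11], [-0.48, -0.42, 0.11], [-0.48, -0.39, 0.1], [-0.49, -0.16, 0.06], [-0.5, -0.12, 0.06], [-0.48, 0.31, 0.0], [-0.49, 0.34, -0.01], [-0.48, 0.42, -0.01]]
[0.56584123 0.16681512 0.27223369] [-0.003  0.002 -0.001 -0.003 -0.001  0.003  0.001]
```

View pics/scene2.png

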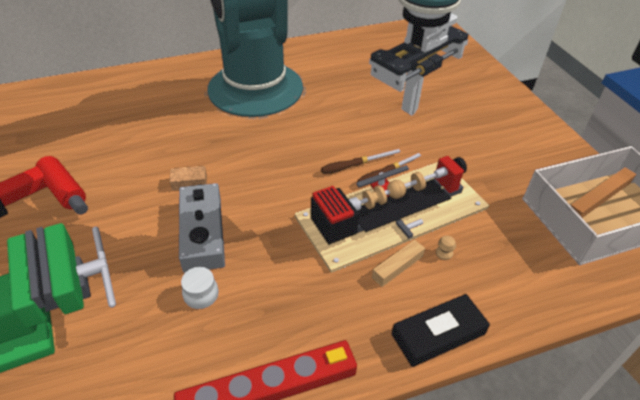

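The scene is unchanged: the button at (199,235), the beads around (398,188) and the loose things are all where they were. The gripper is 18 cm above the lathe and at rest, so I'll hand in.

```bash
python3 -c "
from bench import ctrl
print(ctrl.sign_off())"
```

```text
the job is handed in; nothing more can be done
None
```

The job is done and handed in, about 12.4 s into the 48 s allowed.

- **Mushroom button:** I pressed it with the shut fingertips to its hard stop. The reading was 5.4 N at 68.0 mm, then 26 N at 67.3 mm. After I lifted off, its top measured 73.7 mm, the same as before the press.
- **Ball bead:** I touched its top with about 2.2–2.5 N for around a second, and it sank about 1.3 mm. I then withdrew straight up to 0.27 m and the arm is at rest.
- **Last checks:** In the final scene picture, the other buttons, the other two beads and the loose things look unmoved. The automatic before/after depth comparison settled nothing: it flagged many points, and the few I printed were all background noise away from the bench, so this rests on that picture.

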